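Bring the drying board's tags up to date

ROBOT

A 6-joint arm with a two-finger parallel gripper is mounted at the origin on the work surface. World frame = base frame: x ahead of the robot, y to its left, z up, the work surface at z = 0. Lengths are in m, angles in rad, forces in N, time in s.
With the tool pointing down it reaches from about 0.35 to 0.975 m from the base axis. Payload 4.9 kg.
Tool frame: the origin (TCP) lies on the centre line of the jaws, within the pads' length; the fingertips stand ctrl.tcp_to_tips ahead of it and the grasp point (between the pads) lies 3 mm ahead of it (ctrl.tcp_to_tips is the distance from the TCP to the fingertips, in m); z points along the fingers, y is the direction in which the jaws open and shut (so a half turn about z gives the same grasp; the last joint's range is limited). The gripper opens to 85 mm and grips with 20 to 120 N. Pads are 22 mm wide; open, the fingers measure 114 mm over their backs; the gripper's body (76 mm by 85 mm) begins 54 mm behind the grasp point. The pads swing forward as they close: fully open they stand 13 mm farther back than shut.
Start: joints at [1.191, 0.053, 1.613, -0, 1.476, -0.119], TCP at [0.161, 0.604, 0.253] pointing down, gripper open.
Joint ranges: [-3.01, 3.01], [-1.01, 2.22], [0.06, 2.58], [-1.02, 4.17], [0.09, 2.62], [-3.14, 3.14]. Speed limits (rad/s): [2.57, 2.57, 3.14, 3.14, 3.14, 3.14].

INTERFACE

Orientations are given as a rotation vector (axis times angle).
In Python, from station import ctrl, vision gives the robot as it stands.
- The arm moves only by the tool jog_arm, never from a script. Its argument "deltas" is a list of rows, each a list of 7 numbers: the turn, a rotation vector about the tool's x, y, z in rad, then the shift along the tool's x, y, z in cm, then the opening, from 0 (shut) to 1 (fully open). A call has 1 to 12 rows; each row shifts and turns the commanded pose from where the row before left it, along the tool's axes as they then stand; what a row does not reach is not made up. A row lasts 1/12 s, in which the tool goes at most 41.7 mm and 7.16 degrees, less where a joint would pass 70% of its speed; a pose out of reach is approached as far as the arm can. A call with a gripper value outside its range is refused whole. The fingers move at their own pace and stop on an object; "grip_force" is the grip in N (left out, the last holds). Time passes only in rows, so rows that do not move let the fingers close. It gives the time, the measured TCP pose, the force and the opening at its end, in the units of the state.
- ctrl.get_obs(): the state, without advancing time (a new reading comes with each control period).
- vision.get_image(name): name is "scene" or "side" or "wrist"; returns (picture, depth): 420x560x3 uint8, red, green, blue; 420x560 float32, m along the optical axis (not along the pixel's ray), 0 where there is no reading.
- vision.calibration(name): a dict with "fx", "fy", "cx", "cy" (pixels), "rvec" (rotation vector, rad) and "tvec" (3), from world to camera coordinates, as OpenCV has them; the wrist camera has in their place "hand_eye" (4x4, takes a point from camera to tool coordinates, whose origin is the TCP and whose axes are the flange's). Camera axes: x right, y down, z forward; pixel columns grow to the right and rows downward; lengths in m; the calibration is good to about 2 mm. A picture is of the moment at which its call begins: read the wrist's pose just before it. calibration takes no time and is no camera call.
- ctrl.finish_job(): hands the job in, once; it reports no verdict.
The state is a dict: "t": time; "q": joint angles; "dq": joint speeds; "effort": joint torques, N m; "tool_pos": TCP position; "tool_rot": TCP orientation; "contact_force": force on the tool from outside, world axes, zero at the start; "wrist_torque": the same for the moment, N m; "opening": finger opening in m.
Only numpy, scipy, OpenCV 4.12 (cv2) and the standard library are available. Lean on these libraries where they do the work, as an engineer would, in place of code of your own. Each camera call takes 0.05 s, during which the arm holds its last target. There are 200 camera calls.

TASK

Set the hinged tags on the drying board so that only the full bays show the clay disc: where a pot stands in the bay the tag must lean fully back over the bay, disc face up, and at an empty bay it must lean fully forward towards the robot, plain face up. Gently push over just the tags that are wrong and leave the right ones as they are. Do not shift or lift the pots or disturb the other things on the table.

Things in the scene. Friction and masses are not known exactly. Their poses are not given: they have to be found in the camera images.
- station_a: One of four identical wooden bays side by side, in any order, on a drying plank: slab 250 mm deep (x), 120 wide (y), 12 thick. Origin: centre of its underside, 20 mm above the table. +x points from the tag at its front (robot side) to the bay behind; z up; level, fixed. Ribs 10 mm high flank the bay. All four have the same yaw.
- bay_a (a point): Centre of the floor of station_a's bay (on the slab's top face), 130 mm behind the tag's hinge line. The bay is full if the bowl or the cup stands there (within 20 mm), else empty; an empty bay has at most a flat dried-clay ring mark.
- hinge_a (a point): Middle of the hinge line of station_a's tag, 30 mm above the slab's top face; the hinge is a rod along the station's y, 6 mm thick, between two posts 10 mm wide centred 41 mm to either side, their tops 10 mm above the rod's centre. Fixed.
- tag_a (a joint): Angle (rad) of station_a's tag: a wooden plate 64 mm wide, 6 thick, reaching 65 mm from the hinge, about 60 g, turning freely. 0 upright; positive leans back (station +x) over the bay, showing the face with the round clay disc (40 mm); negative leans forward to the robot, plain face up. Stops at +0.55 and -0.55; past upright it falls by itself to the stop on that side.
- station_b: One of four identical wooden bays side by side, in any order, on a drying plank: slab 250 mm deep (x), 120 wide (y), 12 thick. Origin: centre of its underside, 20 mm above the table. +x points from the tag at its front (robot side) to the bay behind; z up; level, fixed. Ribs 10 mm high flank the bay. All four have the same yaw.
- bay_b (a point): Centre of the floor of station_b's bay (on the slab's top face), 130 mm behind the tag's hinge line. The bay is full if the bowl or the cup stands there (within 20 mm), else empty; an empty bay has at most a flat dried-clay ring mark.
- hinge_b (a point): Middle of the hinge line of station_b's tag, 30 mm above the slab's top face; the hinge is a rod along the station's y, 6 mm thick, between two posts 10 mm wide centred 41 mm to either side, their tops 10 mm above the rod's centre. Fixed.
- tag_b (a joint): Angle (rad) of station_b's tag: a wooden plate 64 mm wide, 6 thick, reaching 65 mm from the hinge, about 60 g, turning freely. 0 upright; positive leans back (station +x) over the bay, showing the face with the round clay disc (40 mm); negative leans forward to the robot, plain face up. Stops at +0.55 and -0.55; past upright it falls by itself to the stop on that side.
- station_c: One of four identical wooden bays side by side, in any order, on a drying plank: slab 250 mm deep (x), 120 wide (y), 12 thick. Origin: centre of its underside, 20 mm above the table. +x points from the tag at its front (robot side) to the bay behind; z up; level, fixed. Ribs 10 mm high flank the bay. All four have the same yaw.
- bay_c (a point): Centre of the floor of station_c's bay (on the slab's top face), 130 mm behind the tag's hinge line. The bay is full if the bowl or the cup stands there (within 20 mm), else empty; an empty bay has at most a flat dried-clay ring mark.
- hinge_c (a point): Middle of the hinge line of station_c's tag, 30 mm above the slab's top face; the hinge is a rod along the station's y, 6 mm thick, between two posts 10 mm wide centred 41 mm to either side, their tops 10 mm above the rod's centre. Fixed.
- tag_c (a joint): Angle (rad) of station_c's tag: a wooden plate 64 mm wide, 6 thick, reaching 65 mm from the hinge, about 60 g, turning freely. 0 upright; positive leans back (station +x) over the bay, showing the face with the round clay disc (40 mm); negative leans forward to the robot, plain face up. Stops at +0.55 and -0.55; past upright it falls by itself to the stop on that side.
- station_d: One of four identical wooden bays side by side, in any order, on a drying plank: slab 250 mm deep (x), 120 wide (y), 12 thick. Origin: centre of its underside, 20 mm above the table. +x points from the tag at its front (robot side) to the bay behind; z up; level, fixed. Ribs 10 mm high flank the bay. All four have the same yaw.
- bay_d (a point): Centre of the floor of station_d's bay (on the slab's top face), 130 mm behind the tag's hinge line. The bay is full if the bowl or the cup stands there (within 20 mm), else empty; an empty bay has at most a flat dried-clay ring mark.
- hinge_d (a point): Middle of the hinge line of station_d's tag, 30 mm above the slab's top face; the hinge is a rod along the station's y, 6 mm thick, between two posts 10 mm wide centred 41 mm to either side, their tops 10 mm above the rod's centre. Fixed.
- tag_d (a joint): Angle (rad) of station_d's tag: a wooden plate 64 mm wide, 6 thick, reaching 65 mm from the hinge, about 60 g, turning freely. 0 upright; positive leans back (station +x) over the bay, showing the face with the round clay disc (40 mm); negative leans forward to the robot, plain face up. Stops at +0.55 and -0.55; past upright it falls by itself to the stop on that side.
- bowl: Round fired-clay bowl, rim 86 mm across, 48 mm high. It stands upright and loose in the middle of one of the bays. Origin at the centre of its underside. About 220 g.
- cup: Round grey unfired clay cup, rim 68 mm across, 65 mm high. It stands upright and loose in the middle of one of the bays. Origin at the centre of its underside. About 220 g.
- jar: Bystander: lidded glass jar, 64 mm across, 100 mm high, loose on the table to the left of the board. Origin at the centre of its underside.
- beaker: Bystander: white cup, 60 mm across, 60 mm high, loose on the table at the front right corner of the board. Origin at the centre of its underside.
- rib: Bystander: spatula with a wooden handle and a steel blade, 190 mm long, lying loose on the table to the right of the board, along its own x. Origin near the middle of its underside.
There are look-alikes about, which are no part of the job. There is more than one size of the bowl; the job needs the smaller.

How it is judged:
At the end, for the whole second after the job is handed in: Every tag whose bay holds the bowl or the cup leans back over the bay (joint above 0.45 rad), every other tag leans forward (joint below -0.45 rad); the bowl and the cup stand upright within 12 mm of where they started (((horizontal distance between any of bowl, cup and bay_a below 0.04 m and value of joint tag_a above 0.45 rad) or (not (horizontal distance between any of bowl, cup and bay_a below 0.04 m) and value of joint tag_a below -0.45 rad)) and ((horizontal distance between any of bowl, cup and bay_b below 0.04 m and value of joint tag_b above 0.45 rad) or (not (horizontal distance between any of bowl, cup and bay_b below 0.04 m) and value of joint tag_b below -0.45 rad)) and ((horizontal distance between any of bowl, cup and bay_c below 0.04 m and value of joint tag_c above 0.45 rad) or (not (horizontal distance between any of bowl, cup and bay_c below 0.04 m) and value of joint tag_c below -0.45 rad)) and ((horizontal distance between any of bowl, cup and bay_d below 0.04 m and value of joint tag_d above 0.45 rad) or (not (horizontal distance between any of bowl, cup and bay_d below 0.04 m) and value of joint tag_d below -0.45 rad)) and distance of each of bowl, cup from where it was at the start of the episode below 0.012 m and angle between each of bowl, cup's own z axis and vertical below 0.15 rad); the robot touches nothing.
It fails at once if the bowl or the cup is shifted or lifted (more than 12 mm) (distance of any of bowl, cup from where it was at the start of the episode above 0.012 m).
It fails at once if a bystander (jar, white cup, spatula) is disturbed (moved more than 20 mm) (distance of any of jar, beaker, rib from where it was at the start of the episode above 0.02 m).
It fails at once if a tag that was already right is pushed past upright ((horizontal distance between any of bowl, cup and bay_b below 0.04 m and value of joint tag_b below 0 rad) or (not (horizontal distance between any of bowl, cup and bay_c below 0.04 m) and value of joint tag_c above 0 rad) or (not (horizontal distance between any of bowl, cup and bay_d below 0.04 m) and value of joint tag_d above 0 rad)).
It fails at once if a station or its tag is pushed with more than 25 N (contact force between any of the fingers, the arm and station_a above 25 N or contact force between any of the fingers, the arm and station_b above 25 N or contact force between any of the fingers, the arm and station_c above 25 N or contact force between any of the fingers, the arm and station_d above 25 N).
It also fails if it takes over 58 s, if anything falls off the work surface, if the arm or the gripper's body presses on something with over 40 N, if the wrist force passes 120 N, or if a joint passes its speed limit or range.

## Working session

There is one attempt and no reset: what is moved stays moved. The work goes in short steps, Python scripts to look and compute and a tool call to move; the robot and the scene stay as the last step left them, time stands still between calls to the robot, and variables do not carry over. Pictures are saved under pics/ and viewed, about 8 in all and at most 12, crops included, and the job is handed in when it is done.

Besides the shell and the picture viewer there is one more tool, called as a command line: name --pt "numbers of a row" for each row, then --argument value for the rest. jog_arm: Moves the arm, as the interface text tells. Its arguments: {"type":"object","properties":{"deltas":{"type":"array"},"grip_force":{"type":"number"}},"required":["deltas"]}

```bash
mkdir -p pics
cat > h.py <<'E'
import numpy as np, cv2
from station import ctrl, vision
def save(n,f):
    o=ctrl.get_obs(); im,d=vision.get_image(n); cv2.imwrite(f'pics/{f}.png',im[:,:,::-1]); np.savez(f'pics/{f}.npz',im=im,d=d,p=o['tool_pos'],r=o['tool_rot']); return im,d
def cloud(n,d):
    c=vision.calibration(n); v,u=np.mgrid[:d.shape[0],:d.shape[1]]
    P=np.stack([(u-c['cx'])/c['fx']*d,(v-c['cy'])/c['fy']*d,d],-1)
    R=cv2.Rodrigues(np.array(c['rvec'],float))[0]
    return (P-np.array(c['tvec']).ravel())@R
E
python3 - <<'E'
from h import *
save('scene','s1'); save('side','d1'); o=ctrl.get_obs()
print(o,ctrl.tcp_to_tips)
a=cv2.imread('pics/s1.png')
for n in('scene','side'):print(vision.calibration(n))
E
```

```text
{'t': 0.1, 'q': array([ 1.19101673e+00,  5.33137301e-02,  1.61415209e+00, -3.25664733e-07,
        1.47599175e+00, -1.19011603e-01]), 'dq': array([-0.00070327, -0.00348309, -0.00202421, -0.00104131,  0.00109304,
        0.00050051]), 'effort': array([ 2.27516462e-04, -3.94902313e+01, -3.71364641e+01, -1.72027403e-04,
        3.87589331e-03,  1.07532568e-05]), 'tool_pos': array([0.16095223, 0.60338331, 0.25217447]), 'tool_rot': array([-4.08393807e-01, -3.11446960e+00,  2.83847623e-03]), 'contact_force': array([-0.21533755, -0.48915787, -0.54383647]), 'wrist_torque': array([ 0.00173266, -0.0311986 , -0.01110191]), 'opening': 0.08520756508604506} 0.022
{'fx': 417.551949861496, 'fy': 417.551949861496, 'cx': 278.16977108362835, 'cy': 213.8794931674642, 'rvec': array([ 1.55248778,  1.90808496, -0.83850192]), 'tvec': array([ 0.1077805 , -0.32409149,  1.62520941])}
{'fx': 476.6605496305248, 'fy': 476.6605496305248, 'cx': 280.0447702364155, 'cy': 204.97983368232855, 'rvec': array([ 2.3026216 , -0.37976809,  0.17064642]), 'tvec': array([-0.55688518,  0.16659182,  1.37639474])}
```

View pics/s1.png

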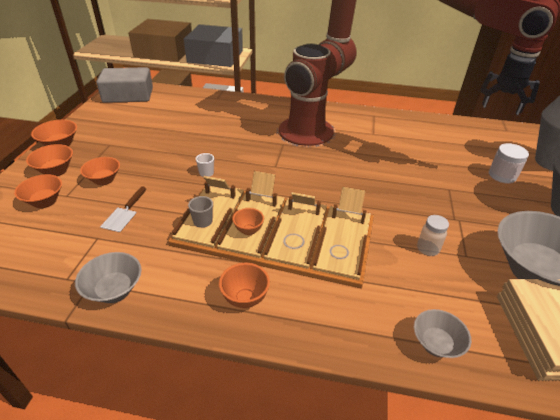

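View pics/d1.png

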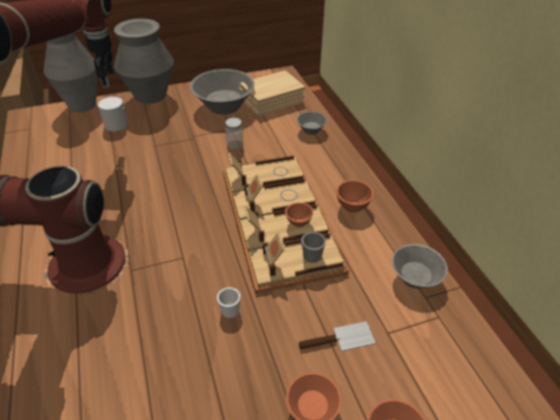

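The tags seem to lean back at bays 1 and 3 (counting from robot's right) and forward at 2 and 4. The cup is in bay 1 and a bowl in bay 2. I'll check this with enlarged crops and depth, including the bowl's size.

Run:
```python
from h import *
a=cv2.imread('pics/s1.png')[165:285,165:385]; b=cv2.imread('pics/d1.png')[145:295,215:355]
a=cv2.resize(a,None,fx=3.4,fy=3.4,interpolation=3)[:, :780]; b=cv2.resize(b,None,fx=4,fy=4,interpolation=3)
cv2.imwrite('pics/a2.png',a);cv2.imwrite('pics/b2.png',b)
for n,f in(('scene','s1'),('side','d1')):
    z=np.load(f'pics/{f}.npz');P=cloud(n,z['d']);np.save(f'pics/{f}_P.npy',P)
    pts={'scene':[(201,204),(248,220),(244,289),(294,241),(340,252),(219,185),(263,187),(303,202),(351,203),(176,235),(361,273),(205,160),(433,225)],'side':[(312,242),(299,212),(288,196),(280,172),(236,172),(255,187),(250,225),(272,250),(229,300),(234,125)]}[n]
    for u,v in pts: print(n,u,v,P[v,u].round(3))
    m=(P[...,2]>.029)&(P[...,2]<.037)&(z['d']>0);m=cv2.morphologyEx(m.astype(np.uint8),cv2.MORPH_OPEN,np.ones((3,3)))
    q,l,st,ce=cv2.connectedComponentsWithStats(m)
    sel=(m>0)&(P[...,0]>.3)&(P[...,0]<.85)&(abs(P[...,1])<.4)
    print(sel.sum(),cv2.minAreaRect((P[sel][:,:2]*1000).astype(np.float32)))
```

```text
scene 201 204 [ 0.59  -0.215  0.073]
scene 248 220 [ 0.6   -0.078  0.048]
scene 244 289 [ 0.806 -0.037  0.01 ]
scene 294 241 [0.64  0.059 0.035]
scene 340 252 [0.653 0.184 0.033]
scene 219 185 [ 0.5   -0.191  0.076]
scene 263 187 [ 0.486 -0.061  0.081]
scene 303 202 [0.513 0.062 0.068]
scene 351 203 [0.506 0.197 0.083]
scene 176 235 [ 0.686 -0.257  0.035]
scene 361 273 [0.703 0.243 0.021]
scene 205 160 [ 0.328 -0.296  0.035]
scene 433 225 [0.572 0.41  0.102]
7767 ((639.2625122070312, -1.030975341796875), (392.7024230957031, 791.6324462890625), 1.325981855392456)
side 312 242 [ 0.623 -0.18   0.058]
side 299 212 [ 0.634 -0.045  0.049]
side 288 196 [0.631 0.047 0.037]
side 280 172 [0.648 0.175 0.033]
side 236 172 [0.505 0.219 0.036]
side 255 187 [0.524 0.052 0.102]
side 250 225 [ 0.48  -0.036  0.033]
side 272 250 [ 0.498 -0.195  0.085]
side 229 300 [ 0.354 -0.267  0.015]
side 234 125 [0.55  0.4   0.101]
4790 ((634.130859375, -10.5537109375), (512.7607421875, 352.2025451660156), 85.68167877197266)
```

View pics/a2.png

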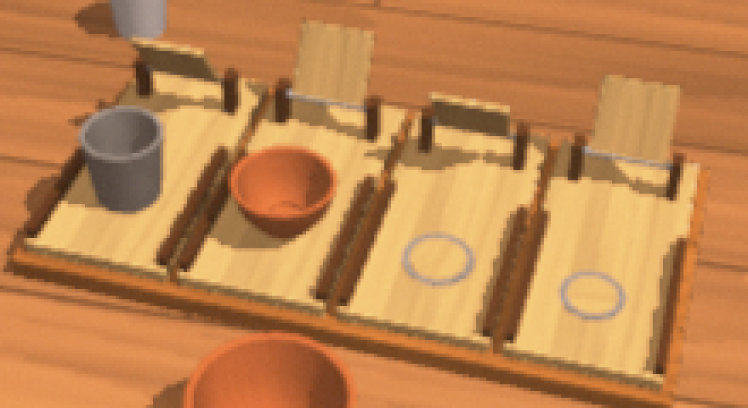

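View pics/b2.png

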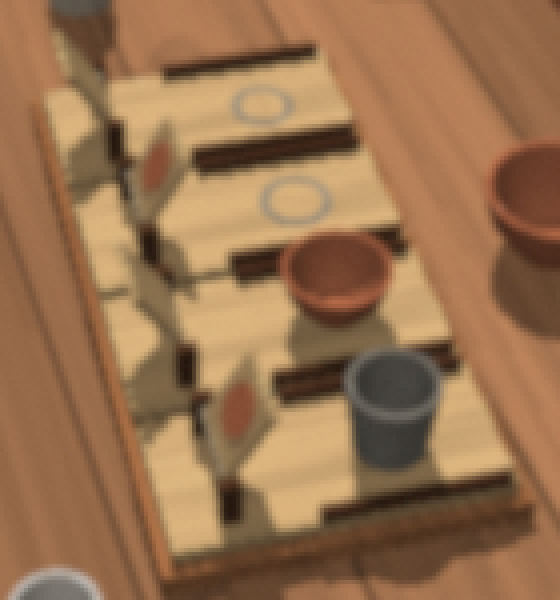

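Both views agree. Bay 1 holds the cup with its tag back and bay 4 is empty with its tag forward, so both are right. Bay 2 holds the small bowl (rim about 84 mm by comparison with the cup) with its tag forward, so it's wrong. Bay 3 is empty with its tag back, also wrong. Next I need the board's yaw and the hinge positions.

Run:
```python
from h import *
from scipy.spatial.transform import Rotation as R
for n,f in(('scene','s1'),('side','d1')):
    z=np.load(f'pics/{f}.npz');P=np.load(f'pics/{f}_P.npy')
    hsv=cv2.cvtColor(z['im'],cv2.COLOR_RGB2HSV)
    roi=(P[...,0]>.4)&(P[...,0]<.8)&(abs(P[...,1])<.33)&(z['d']>0)
    sel=roi&(P[...,2]>.026)&(P[...,2]<.04)&(hsv[...,0]>=15)&(hsv[...,0]<30)
    m=cv2.morphologyEx(sel.astype(np.uint8),cv2.MORPH_OPEN,np.ones((3,3)))>0
    r=cv2.minAreaRect((P[m][:,:2]*1000).astype(np.float32));print(n,m.sum(),r)
    yaw=np.radians((r[2]+45)%90-45); u=np.array([np.cos(yaw),np.sin(yaw)]);v=np.array([-u[1],u[0]])
    # tags: high points
    t=roi&(P[...,2]>.085)&((P[...,:2]-np.array(r[0])/1000)@u<-.04)
    q,l,st,ce=cv2.connectedComponentsWithStats(t.astype(np.uint8))
    for i in range(1,q):
        if st[i,4]>15:
            w=np.median(P[l==i],0);c=w[:2]-np.array(r[0])/1000;print('tag',st[i,4],w.round(3),'station-rel',(c@u).round(3),(c@v).round(3))
o=ctrl.get_obs();print(R.from_rotvec(o['tool_rot']).as_matrix().round(3))
```

```text
scene 7662 ((583.35986328125, -4.7320556640625), (508.9964904785156, 253.9776611328125), 86.04206085205078)
tag 304 [ 0.476 -0.063  0.102] station-rel -0.103 -0.065
tag 133 [ 0.518 -0.194  0.108] station-rel -0.052 -0.193
tag 339 [0.495 0.197 0.102] station-rel -0.102 0.195
tag 144 [0.537 0.064 0.107] station-rel -0.051 0.065
side 6013 ((583.505615234375, -7.659210205078125), (514.6690673828125, 251.7244110107422), 85.6975326538086)
tag 87 [0.493 0.189 0.108] station-rel -0.105 0.19
tag 161 [0.531 0.057 0.106] station-rel -0.058 0.061
tag 132 [ 0.475 -0.068  0.106] station-rel -0.104 -0.068
tag 239 [ 0.511 -0.201  0.105] station-rel -0.058 -0.198
[[-0.966  0.258 -0.001]
 [ 0.258  0.966 -0.002]
 [ 0.    -0.002 -1.   ]]
```

Board yaw is about -0.072 rad, hinge 2 is near (0.500, -0.066) and hinge 3 near (0.509, 0.063). I'll start with tag 3: close the jaws, align the tool to the board and move to the clear space behind the tag.

jog_arm --pt "0 0 -0.063 0 0 0 0" --pt "0 0 -0.063 0 0 0 0" --pt "0 0 -0.063 0 0 0 0" --pt "0 0 0 -2.3 -2.6 0 0" --pt "0 0 0 -2.3 -2.6 0 0" --pt "0 0 0 -2.3 -2.6 0 0" --pt "0 0 0 -2.3 -2.6 0 0" --pt "0 0 0 -2.3 -2.6 0 0" --pt "0 0 0 -2.3 -2.6 0 0" --pt "0 0 0 -2.3 -2.6 0 0" --pt "0 0 0 -2.3 -2.6 0 0" --pt "0 0 0 -2.3 -2.6 0 0" --grip_force 20

```text
t: 1.1
tool_pos: [0.3513, 0.354, 0.2528]
tool_rot: [-0.112, -3.139, 0.001]
contact_force: [1.0, 0.6, -0.1]
opening: 0.0
```

jog_arm --pt "0 0 0 -2.3 -2.6 0 0" --pt "0 0 0 -2.3 -2.6 0 0" --pt "0 0 0 -2.3 -2.6 0 0" --pt "0 0 0 -2.3 -2.6 0 0" --pt "0 0 0 -2.3 -2.6 0 0" --pt "0 0 0 -2.3 -2.6 0 0" --pt "0 0 0 -2.3 -2.6 0 0" --pt "0 0 0 -2.3 -2.6 0 0" --pt "0 0 0 -2.3 -2.6 0 0" --pt "0 0 0 -2.3 -2.6 0 0" --pt "0 0 0 0 0 0 0" --pt "0 0 0 0 0 0 0"

```text
t: 2.1
tool_pos: [0.5619, 0.0785, 0.2525]
tool_rot: [-0.117, -3.138, -0.0]
contact_force: [-0.3, -0.6, -0.1]
opening: 0.0003
```

jog_arm --pt "0 0 0 -1.9 -1.9 0 0" --pt "0 0 0 0 0 2 0" --pt "0 0 0 0 0 2 0" --pt "0 0 0 0 0 2 0" --pt "0 0 0 0 0 0 0" --pt "0 0 0 0 0 0 0"

```text
t: 2.6
tool_pos: [0.5776, 0.0605, 0.1919]
tool_rot: [-0.111, -3.136, -0.0]
contact_force: [-0.8, 0.5, 0.4]
opening: -0.0003
```

Run:
```python
from h import *
save('side','d2'); save('scene','s2')
a=cv2.imread('pics/d2.png')[80:290,180:380];b=cv2.imread('pics/s2.png')[80:290,180:380]
cv2.imwrite('pics/c2.png',cv2.resize(np.hstack([a,b]),None,fx=2,fy=2,interpolation=3))
print(ctrl.get_obs()['tool_pos'])
```

```text
[0.57945656 0.06023237 0.19473264]
```

View pics/c2.png

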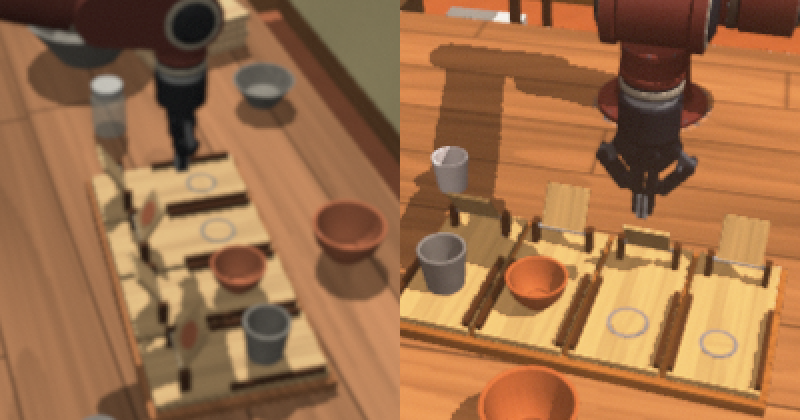

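Frame is as expected: the closed fingertips (scene crop about (643,215)) are above the clear space behind tag 3, and the pots are well away. Descending, then pulling slowly towards the robot.

jog_arm --pt "0 0 0 0 0 2 0" --pt "0 0 0 0 0 2 0" --pt "0 0 0 0 0 2 0" --pt "0 0 0 0 0 2 0" --pt "0 0 0 0 0 0 0" --pt "0 0 0 0 0 0 0" --pt "0 0 0 0.6 0 0 0" --pt "0 0 0 0.6 0 0 0" --pt "0 0 0 0.6 0 0 0" --pt "0 0 0 0.6 0 0 0"

```text
t: 3.53
tool_pos: [0.5552, 0.0613, 0.1147]
tool_rot: [0.113, 3.138, 0.0]
contact_force: [-0.2, 0.2, -0.2]
opening: 0.0
```

jog_arm --pt "0 0 0 0.5 0 0 0" --pt "0 0 0 0.5 0 0 0" --pt "0 0 0 0.5 0 0 0" --pt "0 0 0 0.5 0 0 0" --pt "0 0 0 0.5 0 0 0" --pt "0 0 0 0.5 0 0 0" --pt "0 0 0 0.5 0 0 0" --pt "0 0 0 0.5 0 0 0" --pt "0 0 0 0.5 0 0 0" --pt "0 0 0 0.5 0 0 0" --pt "0 0 0 0.5 0 0 0" --pt "0 0 0 0 0 0 0"

```text
t: 4.53
tool_pos: [0.5014, 0.0651, 0.1143]
tool_rot: [0.112, 3.135, -0.0]
contact_force: [4.2, -0.4, -0.2]
opening: 0.0001
```

Run:
```python
from h import *
save('side','d3'); save('scene','s3')
a=cv2.imread('pics/d3.png')[80:290,180:380];b=cv2.imread('pics/s3.png')[80:290,180:380]
cv2.imwrite('pics/c3.png',cv2.resize(np.hstack([a,b]),None,fx=2,fy=2,interpolation=3))
print(ctrl.get_obs()['tool_pos'])
```

```text
[0.50139158 0.06504338 0.11419383]
```

View pics/c3.png

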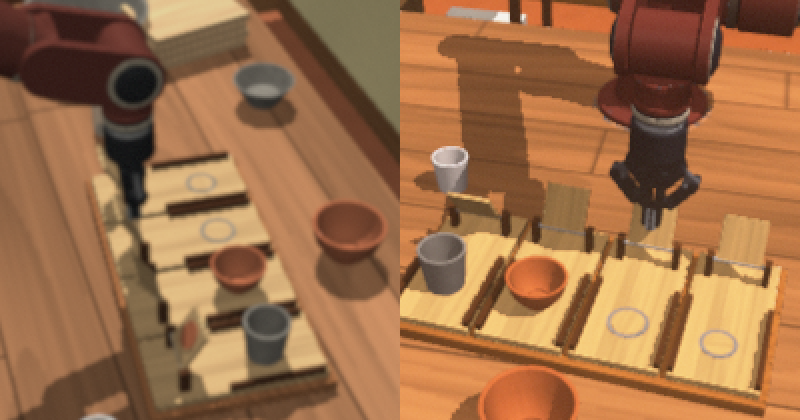

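Tag 3 now leans forward. The finger is still lightly touching it (4 N), so I'll back off, rise and cross to the front of tag 2.

jog_arm --pt "0 0 0 -1 0 0 0" --pt "0 0 0 -1 0 0 0" --pt "0 0 0 0 0 -2.5 0" --pt "0 0 0 0 0 -2.5 0" --pt "0 0 0 0 0 -3 0" --pt "0 0 0 0 0 0 0" --pt "0 0 0 1.7 -2.6 0 0" --pt "0 0 0 1.7 -2.6 0 0" --pt "0 0 0 1.7 -2.6 0 0" --pt "0 0 0 1.7 -2.6 0 0" --pt "0 0 0 1.7 -2.6 0 0" --pt "0 0 0 0 0 0 0"

```text
t: 5.63
tool_pos: [0.4243, -0.0627, 0.1926]
tool_rot: [-0.12, -3.137, 0.002]
contact_force: [-0.1, 0.4, -0.1]
opening: 0.0004
```

jog_arm --pt "0 0 0 0 0 0 0" --pt "0 0 0 0 0 0 0"

```text
t: 5.8
tool_pos: [0.4266, -0.0598, 0.1932]
tool_rot: [-0.114, -3.139, -0.001]
contact_force: [0.8, 0.7, -0.1]
opening: 0.0002
```

jog_arm --pt "0 0 0 0 0 2 0" --pt "0 0 0 0 0 2 0" --pt "0 0 0 0 0 2 0" --pt "0 0 0 0 0 2 0" --pt "0 0 0 0 0 0 0" --pt "0 0 0 -0.6 0 0 0" --pt "0 0 0 -0.6 0 0 0" --pt "0 0 0 -0.6 0 0 0" --pt "0 0 0 -0.6 0 0 0" --pt "0 0 0 -0.5 0 0 0"

```text
t: 6.63
tool_pos: [0.4568, -0.0622, 0.1147]
tool_rot: [0.112, 3.137, -0.001]
contact_force: [0.7, 0.4, 1.0]
opening: 0.0003
```

jog_arm --pt "0 0 0 -0.5 0 0 0" --pt "0 0 0 -0.5 0 0 0" --pt "0 0 0 -0.5 0 0 0" --pt "0 0 0 -0.5 0 0 0" --pt "0 0 0 -0.5 0 0 0" --pt "0 0 0 -0.5 0 0 0" --pt "0 0 0 -0.5 0 0 0" --pt "0 0 0 -0.5 0 0 0" --pt "0 0 0 -0.5 0 0 0" --pt "0 0 0 -0.4 0 0 0" --pt "0 0 0 0 0 0 0" --pt "0 0 0 0 0 0 0"

```text
t: 7.63
tool_pos: [0.5035, -0.0654, 0.1131]
tool_rot: [-0.112, -3.137, -0.0]
contact_force: [-4.0, 0.1, 2.1]
opening: -0.0003
```

jog_arm --pt "0 0 0 1 0 0 0" --pt "0 0 0 2 0 0 0" --pt "0 0 0 3 0 0 0" --pt "0 0 0 2 0 0 0" --pt "0 0 0 0 0 -3 0" --pt "0 0 0 0 0 -3 0" --pt "0 0 0 0 0 -3 0" --pt "0 0 0 0 0 -3 0" --pt "0 0 0 0 0 -3 0" --pt "0 0 0 0 0 0 0" --pt "0 0 0 0 0 0 0"

```text
t: 8.55
tool_pos: [0.4256, -0.0601, 0.2659]
tool_rot: [0.113, 3.134, -0.002]
contact_force: [-0.2, 0.0, -0.5]
opening: -0.0001
```

Run:
```python
from h import *
_,ds=save('scene','s4'); _,dd=save('side','d4')
a=cv2.imread('pics/d4.png')[110:320,180:380];b=cv2.imread('pics/s4.png')[110:320,180:380]
cv2.imwrite('pics/c4.png',cv2.resize(np.hstack([a,b]),None,fx=2,fy=2,interpolation=3))
u=np.array([.9974,-.0715]);v=np.array([.0715,.9974]);c=np.array([.5835,-.006])
for n,d,f in(('scene',ds,'s1'),('side',dd,'d1')):
    for k,P in(('before',np.load(f'pics/{f}_P.npy')),('after',cloud(n,d))):
        r=P[...,:2]-c; X=r@u;Y=r@v;Z=P[...,2]
        for i,y in enumerate((-.195,-.066,.064,.194)):
            m=(abs(Y-y)<.03)&(abs(X+.08)<.06)&(Z>.078)&(Z<.125)
            b=(abs(Y-y)<.05)&(X>0)&(X<.12)&(Z>.045)&(Z<.11)
            print(n,k,i+1,'tag x',m.sum(),np.round(np.median(X[m]),3) if m.any() else None,'pot',b.sum(),np.round([np.median(X[b]),np.median(Y[b])],3) if b.sum()>20 else '')
```

```text
scene before 1 tag x 133 -0.053 pot 581 [ 0.051 -0.197]
scene before 2 tag x 330 -0.101 pot 586 [ 0.027 -0.065]
scene before 3 tag x 153 -0.053 pot 1 
scene before 4 tag x 380 -0.101 pot 0 
scene after 1 tag x 138 -0.054 pot 578 [ 0.05  -0.197]
scene after 2 tag x 142 -0.052 pot 590 [ 0.028 -0.065]
scene after 3 tag x 362 -0.1 pot 0 
scene after 4 tag x 379 -0.101 pot 0 
side before 1 tag x 241 -0.06 pot 556 [ 0.047 -0.195]
side before 2 tag x 131 -0.102 pot 478 [ 0.049 -0.045]
side before 3 tag x 176 -0.06 pot 2 
side before 4 tag x 89 -0.101 pot 3 
side after 1 tag x 245 -0.061 pot 557 [ 0.047 -0.196]
side after 2 tag x 201 -0.061 pot 483 [ 0.049 -0.045]
side after 3 tag x 102 -0.102 pot 3 
side after 4 tag x 35 -0.091 pot 1
```

View pics/c4.png

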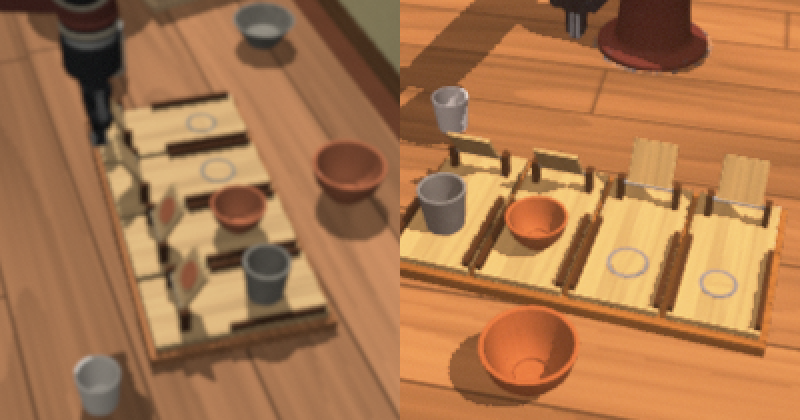

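All four tags are right: discs show at the cup and bowl bays, and tags 3 and 4 lean forward. The pots have not moved and the arm is clear, so I'm handing in.

```bash
python3 -c "
from station import ctrl
print(ctrl.finish_job())"
```

```text
the job is handed in; nothing more can be done
None
```

The job is done and handed in. Two tags were wrong, and I pushed over only those two with closed fingers. Counting bays from the robot's right:
- **Bay 3 (empty):** its tag leaned back, so I pulled it forward.
- **Bay 2 (bowl):** its tag leaned forward, so I pushed it back.

**Last checks:** both cameras put each tag at its correct stop: 1 and 2 back with discs showing, 3 and 4 forward. Bowl and cup positions matched the start to about 1 mm, and the arm was clear with no contact. The highest force reading at the end of a move was about 4 N, and the last move ended at 8.6 s.

**One disagreement:** the side camera read tag 4 about 10 mm off its earlier value. The gripper was probably hiding part of it there. The scene camera had it unchanged. I did not measure the jar, white cup or spatula, but the arm never went near them at table height.

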